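Clip the rosewood blank's pallet into the carving holder

ROBOT

A 7-joint arm with a two-finger parallel gripper is mounted at the origin on the work surface. World frame = base frame: x ahead of the robot, y to its left, z up, the work surface at z = 0. Lengths are in m, angles in rad, forces in N, time in s.
With the tool pointing down it reaches from about 0.4 to 0.875 m from the base axis. Payload 6.5 kg.
Tool frame: the origin (TCP) lies on the centre line of the jaws, within the pads' length; the fingertips stand ctrl.tips_ahead ahead of it and the grasp point (between the pads) lies 3 mm ahead of it (ctrl.tips_ahead is the distance from the TCP to the fingertips, in m); y points along the fingers, x is the direction in which the jaws open and shut, and the axes are right-handed (so a half turn about y gives the same grasp; the last joint's range is limited). The gripper opens to 85 mm and grips with 20 to 120 N. Pads are 22 mm wide; open, the fingers measure 114 mm over their backs; the gripper's body (76 mm by 85 mm) begins 54 mm behind the grasp point. The pads swing forward as they close: fully open they stand 13 mm farther back than shut.
Start: joints at [1.106, 0.536, -0.004, 1.538, 0.003, 1.067, -0.071], TCP at [0.252, -0.599, 0.22] pointing down, gripper open.
Joint ranges: [-2.7, 2.7], [-0.37, 2.16], [-1.27, 1.26], [0.24, 2.4], [-1.31, 4.45], [0.19, 1.91], [-2.76, 2.76]. Speed limits (rad/s): [2.39, 2.39, 3.14, 3.14, 3.14, 3.14, 3.14].

INTERFACE

Orientations are given as a rotation vector (axis times angle).
In Python, from workcell import ctrl, camera gives the robot as it stands. The module is installed in compiled form; this text tells all that it offers.
- The arm moves only by the shell command python3 -m creep 'ROWS' [FORCE]. ROWS is JSON, a list of rows, each a list of 3 entries, a list of its own where there are three numbers: the shift along the tool's x, y, z in units of 25 mm (1.0 is 25 mm), then the turn, a rotation vector about the tool's x, y, z in units of 5 degrees (1.0 is 5 degrees), then the finger opening in mm, from 0 to 85.4. A call has exactly 8 rows; each row shifts and turns the commanded pose from where the row before left it, along the tool's axes as they then stand; what a row does not reach is not made up. A row lasts 1/12 s, in which the tool goes at most 41.7 mm and 7.16 degrees, less where a joint would pass 70% of its speed; a pose out of reach is approached as far as the arm can. A call is refused whole if a number of a shift passes 1 or a number of a turn 1, either way. A call with a gripper value outside its range is refused whole. The fingers move at their own pace and stop on an object; FORCE is the grip in N (left out, the last holds). Time passes only in rows, so rows that do not move let the fingers close, or fill a call up. It gives the time, the measured TCP pose, the force and the opening at its end, in the units of the state.
- ctrl.get_obs(): the state, without advancing time (a new reading comes with each control period).
- camera(name): name is "side" or "top"; returns a dict with "image" (384x512x3 uint8, red, green, blue), "depth" (384x512 float32, m along the optical axis (not along the pixel's ray), 0 where there is no reading), "fx", "fy", "cx", "cy" (pixels), "dist_coeffs" ([k1, k2, p1, p2, k3] as OpenCV has them; the pictures are not rectified), "origin" and "orientation" of the camera in the world. Camera axes: x right, y up, looking along -z (the intrinsics and any distortion apply to the point x, -y, -z); pixel columns grow to the right and rows downward; lengths in m; the calibration is good to about 2 mm. A picture is of the moment at which its call begins.
- ctrl.sign_off(): hands the job in, once; it reports no verdict.
The state is a dict: "clock": time; "joint_positions": joint angles; "qvel": joint speeds; "joint_torque": joint torques, N m; "eef_pos": TCP position; "ee_rot": TCP orientation; "force": force on the tool from outside, world axes, zero at the start; "ft_torque": the same for the moment, N m; "finger_gap": finger opening in m.
Only numpy, scipy, OpenCV 4.12 (cv2) and the standard library are available. Lean on these libraries where they do the work, as an engineer would, in place of code of your own. Each camera call takes 0.05 s, during which the arm holds its last target.

TASK

The rosewood tailpiece blank is next to be carved. Set its pallet down squarely on the raised spring platform of the carving holder, then press it down and hold it there until the spring bolts at both ends have snapped out over the pallet, and let go so that the bolts keep it down. Leave the other pallets and the other things on the bench where they are.

Things in the scene. Friction and masses are not known exactly. Their poses are not given: they have to be found in the camera images.
- rose_center (a point): Blank to load: dark red-brown rosewood block 80 (x) x 36 (y) x 26 (z) mm, its ends tapered beyond 20 mm from the middle, fixed centrally on a bare aluminium pallet 100 x 60 x 10 mm; one loose piece, about 0.24 kg. This point: centre of the wood, 23 mm above the pallet's underside, 13 mm above its upper face; z up, x along the block. Grip across the 36 mm. Either way round fits the holder.
- holder: Carving holder: fixed dark grey cast base 200 (x) x 96 (y) mm with a sprung aluminium platform (84 x 40 mm) in the middle. Origin: centre of its underside, on the bench; x along its length. The pallet goes in with its long side along this x, centred on the origin, on the platform.
- mouth (a point): Centre of the holder's mouth, 74 mm above the bench, over the holder's origin. Four steel side guides (at x = +-38 mm) stand 2 mm clear of the pallet's long sides, dark cheeks (x = +-53 to +-79, |y| = 13 to 23 mm) 3 mm clear of its ends. They are upright up to this height, then flare outwards to 87 mm above the bench, so a pallet about 5 mm off-centre finds its way in.
- lift (a joint): How far the sprung platform is pushed down, m: 0 = raised (its top 70 mm above the bench), 0.030 = lower stop. Its spring pushes up with 7 N at 0 and 13 N at 0.030. The bolts can snap over the pallet at about 0.026 or lower, and hold it at about 0.026 after release. Pressing the pallet through takes about 12 to 20 N.
- bolt_a (a joint): How far the bevelled steel spring bolt (24 mm wide, red pull knob) at the holder's +x end is pushed outwards, m: 0 = home, jutting 6 mm over the pallet's end, its flat underside 54 mm above the bench; about 0.006 while the pallet's edge passes. The descending pallet wedges it outwards by itself; no need to pull the knob.
- bolt_b (a joint): The same for the spring bolt at the holder's -x end.
- maple_center (a point): Bystander: a pale maple block with one rounded end (about 62 x 36 x 34 mm) on the same kind of pallet; this point is 23 mm above its underside. Not to be moved.
- ebony_center (a point): Bystander: a low black ebony blank (84 x 14 x 20 mm with a step) on the same kind of pallet; this point is 23 mm above its underside. Not to be moved.
- varnish: Bystander: amber bottle, 42 mm across, 95 mm tall, black cap; origin at the centre of its foot.
- oil: Bystander: slim amber bottle, 36 mm across, 110 mm tall, red cap; origin at the centre of its foot.
- plane: Bystander: small brass finger plane, 46 x 24 x 25 mm; origin at the centre of its sole.
- gouge: Bystander: gouge lying flat, 220 mm long, 25 mm thick handle towards its -x; origin at the ferrule, on the bench.
- mug: Bystander: white mug, 80 mm across, 92 mm tall; origin at the centre of its foot.
There are look-alikes about, which are no part of the job. What is shaped like the part that bears rose_center but blue or green is not meant.

How it is judged:
By the outcome, as a careful person would: the job done as asked, in the order asked, and still so for the second after the job is handed in, with the robot touching nothing.
It also fails if it takes over 42 s, if anything falls off the work surface, if the arm or the gripper's body presses on something with over 40 N, if the wrist force passes 120 N, or if a joint passes its speed limit or range.

## Working session

There is one attempt and no reset: what is moved stays moved. The work goes in short steps, Python scripts to look and compute and a shell command to move; the robot and the scene stay as the last step left them, time stands still between calls to the robot, and variables do not carry over. Pictures are saved under pics/ and viewed, and the job is handed in when it is done.

```bash
mkdir -p pics; cat > h.py <<'E'
import numpy as np, cv2, pickle
from scipy.spatial.transform import Rotation as R
from workcell import ctrl, camera
def Rm(o):
    o=np.asarray(o,float)
    return o if o.shape==(3,3) else R.from_rotvec(o).as_matrix()
def snap(n,tag):
    c=camera(n); cv2.imwrite(f'pics/{tag}.png',c['image'][:,:,::-1]); pickle.dump(c,open(f'pics/{tag}.pkl','wb')); return c
def ray(c,uv):
    K=np.array([[c['fx'],0,c['cx']],[0,c['fy'],c['cy']],[0,0,1]])
    p=cv2.undistortPoints(np.array(uv,float).reshape(-1,1,2),K,np.array(c['dist_coeffs'],float)).reshape(-1,2)
    d=np.c_[p[:,0],-p[:,1],-np.ones(len(p))]
    return np.array(c['origin']),d@Rm(c['orientation']).T
def onplane(c,uv,z):
    o,d=ray(c,uv); return o+d*((z-o[2])/d[:,2])[:,None]
def cloud(c):
    h,w=c['depth'].shape; v,u=np.mgrid[:h,:w]
    o,d=ray(c,np.c_[u.ravel(),v.ravel()]); P=o+d*c['depth'].reshape(-1,1)
    P[c['depth'].ravel()==0]=np.nan
    return P.reshape(h,w,3)
def obs():
    o=ctrl.get_obs(); 
    for k in ('clock','eef_pos','ee_rot','force','finger_gap'): print(k,np.round(o[k],4))
    return o
E
python3 - <<'E'
from h import *
for n in('top','side'):
    c=snap(n,n+'0'); print(n,c['origin'],c['orientation'],c['fx'],c['dist_coeffs'])
o=obs(); print(Rm(o['ee_rot']).round(3),ctrl.tips_ahead)
E
```

```text
top [0.2445904  0.02147361 1.7059257 ] [ 0.14872514 -0.14498144 -1.56418814] 488.08622036171624 [0.06137159 0.         0.         0.         0.        ]
side [0.00523526 0.7893292  0.84779125] [ 0.37946369 -1.08420252 -2.30666652] 406.5591873912644 [0.04155434 0.         0.         0.         0.        ]
clock 0.1
eef_pos [ 0.2522 -0.5985  0.2188]
ee_rot [-1.3712  0.9116 -0.9093]
force [-0.283  -0.2792  0.0859]
finger_gap 0.0853
[[ 0.388 -0.001  0.921]
 [-0.921  0.001  0.388]
 [-0.002 -1.    -0.   ]] 0.022
```

View pics/top0.png

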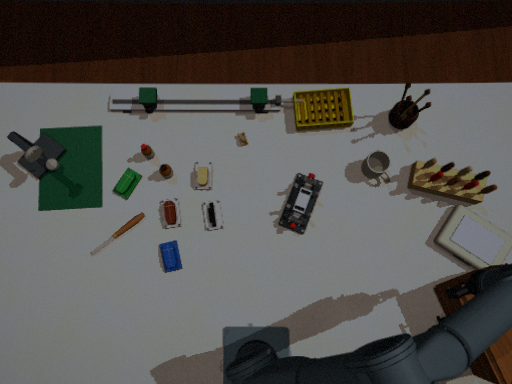

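View pics/side0.png

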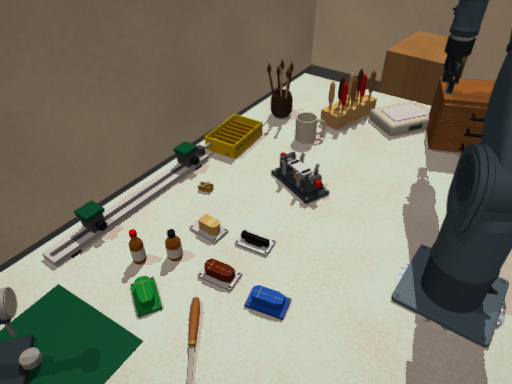

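The top view shows the rosewood pallet at about (170,212), the holder at (301,204) with its red knobs at (311,176) and (292,226), and the blue and green look-alikes at (171,256) and (127,182). The side view agrees, with rosewood at (219,272) and the holder at (300,180). Next I'll measure both.

```bash
cat > meas.py <<'E'
from h import *
def load(t): return pickle.load(open(f'pics/{t}.pkl','rb'))
def crop(t,x0,y0,x1,y1,s,out):
    c=load(t); cv2.imwrite(f'pics/{out}.png',cv2.resize(c['image'][y0:y1,x0:x1,::-1],None,fx=s,fy=s,interpolation=cv2.INTER_CUBIC))
E
python3 - <<'E'
from meas import *
crop('top0',140,180,240,240,7,'c1'); crop('top0',265,165,340,240,7,'c2')
crop('side0',180,240,300,330,6,'c3'); crop('side0',260,140,340,210,7,'c4')
for t in('top0','side0'):
    c=load(t);P=cloud(c);z=P[...,2]
    hsv=cv2.cvtColor(c['image'],cv2.COLOR_RGB2HSV)
    # bench level
    print(t,'bench z',np.nanmedian(z[np.abs(z)<.01]))
    # rose pallet region by height
    cen=np.array([0.45,0.35])
    x0,y0,x1,y1=(150,190,190,236) if t=='top0' else (190,250,250,300)
    m=np.zeros(z.shape,bool); m[y0:y1,x0:x1]=1
    for nm,lo,hi in(('pallet',.006,.014),('wood',.028,.045)):
        q=P[m&(z>lo)&(z<hi)]; 
        r=cv2.minAreaRect(q[:,:2].astype(np.float32)*1000); print(nm,len(q),r,q[:,2].mean())
    h,s,v=cv2.split(hsv); red=m&((h<12)|(h>170))&(s>110)
    q=P[red&(z>.03)]; print('red',red.sum(),q.mean(0))
E
```

```text
top0 bench z -0.00013156473537545565
pallet 250 ((492.6507263183594, 301.0284118652344), (156.05722045898438, 137.2727813720703), 0.09606209397315979) 0.00903119046503962
wood 220 ((491.0895690917969, 298.1467590332031), (79.98739624023438, 35.92203140258789), 9.986692428588867) 0.035687364280979746
red 218 [0.49095869 0.29698104 0.03618655]
side0 bench z 0.0007295722113468961
pallet 326 ((482.3354187011719, 304.14642333984375), (118.18016052246094, 164.47268676757812), 49.265987396240234) 0.010385940859243176
wood 387 ((493.27294921875, 297.951416015625), (82.28280639648438, 38.426937103271484), 7.906470775604248) 0.035912892418347886
red 459 [0.49055836 0.29922611 0.03617924]
```

```bash
python3 - <<'E'
from meas import *
for t,(x0,y0,x1,y1) in(('top0',(270,165,335,240)),('side0',(262,145,335,205))):
    c=load(t);P=cloud(c);z=P[...,2]; m=np.zeros(z.shape,bool); m[y0:y1,x0:x1]=1
    q=P[m&(z>.012)&(z<.1)]; r=cv2.minAreaRect(q[:,:2].astype(np.float32)*1000); print(t,len(q),r,q[:,:2].mean(0))
    print(np.histogram(q[:,2],bins=20))
    hsv=cv2.cvtColor(c['image'],cv2.COLOR_RGB2HSV);h,s,v=cv2.split(hsv); red=(m&((h<12)|(h>170))&(s>130)&(v>60)).astype(np.uint8)
    n,l,st,ce=cv2.connectedComponentsWithStats(red)
    for i in range(1,n):
        if st[i,4]>4: print('red',st[i],ce[i],np.nanmedian(P[l==i],0))
    q=P[m&(z>.066)&(z<.073)]; print('plat',len(q),q.mean(0) if len(q) else 0)
E
```

```text
top0 1500 ((526.2093505859375, -155.75439453125), (207.6968536376953, 196.8661651611328), 17.029943466186523) [ 0.52324644 -0.15608983]
(array([137,  99,  52, 111, 184, 117,  45,  11,   5,   7,  14,  23,  60,
       149, 189, 161,  67,  30,  25,  14]), array([0.01201016, 0.01601349, 0.02001682, 0.02402015, 0.02802348,
       0.0320268 , 0.03603013, 0.04003346, 0.04403679, 0.04804012,
       0.05204345, 0.05604678, 0.0600501 , 0.06405343, 0.06805676,
       0.07206009, 0.07606342, 0.08006675, 0.08407007, 0.0880734 ,
       0.09207673]))
red [309 173   6   6  22] [311.45454545 175.36363636] [ 0.61465336 -0.19263684  0.06656829]
red [290 223   6   5  23] [292.69565217 225.2173913 ] [ 0.44277656 -0.12606328  0.06713241]
plat 335 [ 0.52745193 -0.15679472  0.06952731]
side0 1460 ((527.9496459960938, -156.13499450683594), (97.95543670654297, 202.31976318359375), 68.3152847290039) [ 0.51613236 -0.14112686]
(array([199,  83,  42,  44, 139, 136,  39,  25,  17,  25,  29,  33,  38,
        64, 142, 239,  83,  28,  31,  24]), array([0.0120115 , 0.0158332 , 0.01965489, 0.02347659, 0.02729828,
       0.03111998, 0.03494167, 0.03876337, 0.04258506, 0.04640676,
       0.05022845, 0.05405015, 0.05787184, 0.06169354, 0.06551523,
       0.06933693, 0.07315862, 0.07698032, 0.08080201, 0.08462371,
       0.0884454 ]))
red [281 153   5   3  11] [282.54545455 153.81818182] [ 0.61673508 -0.18920712  0.06929508]
red [314 179   8   9  53] [317.71698113 183.03773585] [ 0.4411239  -0.12157668  0.06517938]
plat 357 [ 0.52116719 -0.15424386  0.06994221]
```

```bash
python3 - <<'E'
import cv2,numpy as np
a=[cv2.imread(f'pics/c{i}.png') for i in(1,2,3,4)]
a=[cv2.resize(x,(400,300)) for x in a]
cv2.imwrite('pics/c.png',np.vstack([np.hstack(a[:2]),np.hstack(a[2:])]))
E
```

```text
(no output)
```

View pics/c.png

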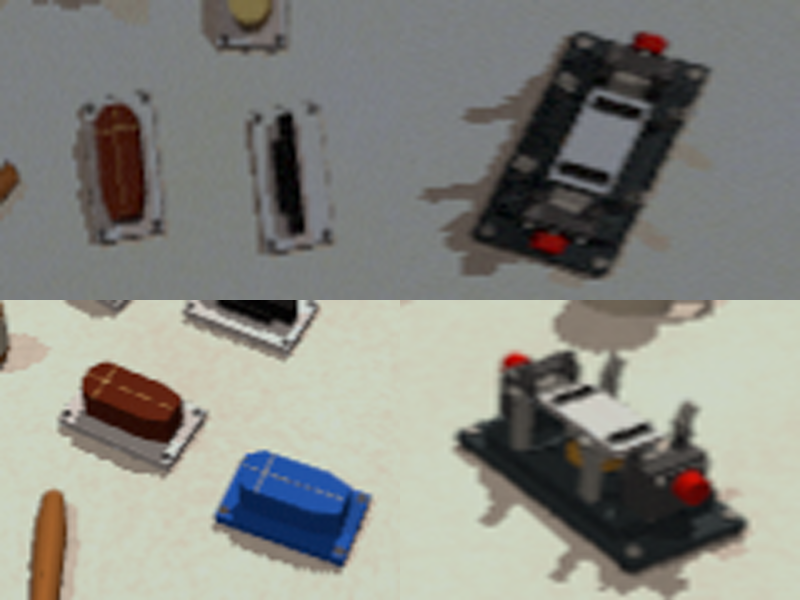

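```bash
python3 - <<'E'
from meas import *
# finer: knobs, wood both views, platform bright mask, holder base z~30
for t,(x0,y0,x1,y1) in(('top0',(270,165,335,240)),('side0',(262,145,335,205))):
    c=load(t);P=cloud(c);z=P[...,2]; m=np.zeros(z.shape,bool); m[y0:y1,x0:x1]=1
    hsv=cv2.cvtColor(c['image'],cv2.COLOR_RGB2HSV);h,s,v=cv2.split(hsv)
    br=m&(v>130)&(z>.06)&(z<.078); n,l,st,ce=cv2.connectedComponentsWithStats(br.astype(np.uint8))
    for i in range(1,n):
        if st[i,4]>40:
            uv=np.argwhere(l==i)[:,::-1]; q=onplane(c,uv,.07); r=cv2.minAreaRect(q[:,:2].astype(np.float32)*1000); print(t,st[i],r,q.mean(0))
    q=P[m&(z>.024)&(z<.036)]; print(t,'base',cv2.minAreaRect(q[:,:2].astype(np.float32)*1000))
    q=P[m&(z>.014)&(z<.1)]
    # outline height: dark base ground footprint
for t,b in(('top0',(155,190,190,236)),('side0',(190,250,250,300))):
    c=load(t);P=cloud(c);x0,y0,x1,y1=b;z=P[...,2];m=np.zeros(z.shape,bool); m[y0:y1,x0:x1]=1
    hsv=cv2.cvtColor(c['image'],cv2.COLOR_RGB2HSV);h,s,v=cv2.split(hsv); red=m&((h<12)|(h>170))&(s>110)&(z>.033)
    uv=np.argwhere(red)[:,::-1]; q=onplane(c,uv,.036); r=cv2.minAreaRect(q[:,:2].astype(np.float32)*1000)
    d=q[:,:2]-q[:,:2].mean(0); w,V=np.linalg.eigh(d.T@d); print(t,'wood',r,q.mean(0),np.degrees(np.arctan2(V[1,1],V[0,1])))
E
```

```text
top0 [296 193  13  15 119] ((529.0118408203125, -158.6242218017578), (33.58981704711914, 42.544944763183594), 68.909912109375) [ 0.52905748 -0.15892875  0.07      ]
top0 base ((533.6514282226562, -159.3229217529297), (89.11732482910156, 173.11947631835938), 68.11691284179688)
side0 [288 159  26  16 149] ((529.0973510742188, -159.12594604492188), (41.15248489379883, 86.42425537109375), 68.50016784667969) [ 0.52813024 -0.15866023  0.07      ]
side0 base ((528.1788330078125, -157.5789031982422), (85.00012969970703, 165.13717651367188), 69.56962585449219)
top0 wood ((491.366455078125, 296.87725830078125), (80.04682159423828, 33.47990417480469), 9.732707977294922) [0.49062799 0.29683898 0.036     ] -169.91096598201207
side0 wood ((492.06854248046875, 297.8506164550781), (80.2351303100586, 39.358421325683594), 12.041149139404297) [0.49173881 0.29819224 0.036     ] -171.8007870048442
```

The zoomed crops show the rosewood block with its long axis along x, turned about +10°. The holder is turned about -21°, with its platform raised and the cheeks, guides and red knobs clear. My estimates are rose centre (0.4915, 0.2975) and holder centre (0.529, -0.159), and I'll check the pallet centre while travelling.

```bash
python3 -m creep '[[[-1,0,1],[0,0,0],85],[[-1,0,1],[0,0,0],85],[[-1,0,1],[0,0,0],85],[[-1,0,1],[0,0,0],85],[[-1,0,1],[0,0,0],85],[[-1,0,1],[0,0,0],85],[[-1,0,1],[0,0,0],85],[[-1,0,1],[0,0,0],85]]' 60
python3 - <<'E'
from meas import *
c=load('top0')
p=onplane(c,[(140+u/4-.5,180+v/5-.5) for u,v in((87,105),(143,97),(155,232),(103,240))],.01); print(p, p.mean(0))
E
```

```text
clock: 0.77
eef_pos: [0.3591, -0.3352, 0.2194]
ee_rot: [-1.372, 0.911, -0.91]
force: [0.2, 0.9, -0.0]
finger_gap: 0.0852
[[0.53598365 0.33090585 0.01      ]
 [0.54175771 0.28192785 0.01      ]
 [0.44620888 0.26860269 0.01      ]
 [0.44060226 0.31360949 0.01      ]] [0.49113813 0.29876147 0.01      ]
```

```bash
python3 -m creep '[[[-1,0,1],[0,0,0],85],[[-1,0,1],[0,0,0],85],[[-1,0,1],[0,0,0],85],[[-1,0,1],[0,0,0],85],[[-1,0,1],[0,0,0],85],[[-1,0,1],[0,0,0],85],[[-1,0,1],[0,0,0],85],[[-1,0,1],[0,0,0],85]]' && python3 -m creep '[[[-1,0,1],[0,0,0],85],[[-1,0,1],[0,0,0],85],[[-1,0,1],[0,0,0],85],[[-1,0,1],[0,0,0],85],[[-1,0,1],[0,0,0],85],[[-1,0,1],[0,0,0],85],[[-1,0,0.7],[0,0,0],85],[[-1,0,0],[0,0,0],85]]'
```

```text
clock: 1.43
eef_pos: [0.4657, -0.0734, 0.2195]
ee_rot: [-1.372, 0.911, -0.911]
force: [1.0, -0.5, -0.2]
finger_gap: 0.085
clock: 2.1
eef_pos: [0.5442, 0.1772, 0.2192]
ee_rot: [-1.37, 0.91, -0.91]
force: [-0.5, 0.5, 1.0]
finger_gap: 0.0852
```

```bash
cat > go.py <<'E'
import sys
from h import *
def go(x,y,z,longdeg):
    o=obs(); p=np.array(o['eef_pos']); M=Rm(o['ee_rot'])
    print('units xyz',(M.T@(np.array([x,y,z])-p)/.025).round(2))
    best=None
    for a in (longdeg-90,longdeg+90):
        xx=np.array([np.cos(np.radians(a)),np.sin(np.radians(a)),0]); yy=np.array([0,0,-1.]); T=np.c_[xx,yy,np.cross(xx,yy)]
        r=R.from_matrix(M.T@T).as_rotvec(degrees=True)/5
        print('turn',r.round(2), 'units after turn',(T.T@(np.array([x,y,z])-p)/.025).round(2))
    print('j',np.round(o['joint_positions'],2))
go(*map(float,sys.argv[1:]))
E
python3 go.py 0.4915 0.2975 0.1 9.9
```

```text
clock 2.1
eef_pos [0.5442 0.1772 0.2192]
ee_rot [-1.37    0.9099 -0.9099]
force [-0.4987  0.504   1.0166]
finger_gap 0.0852
units xyz [-5.25  4.77 -0.08]
turn [-0.02  2.6  -0.01] units after turn [-5.1   4.77 -1.25]
turn [-2.00e-02 -3.34e+01  3.00e-02] units after turn [5.1  4.77 1.25]
j [-0.11  0.43 -0.37  1.73  0.18  1.01 -1.72]
```

```bash
python3 -m creep '[[[0,0.3,0],[0,0.9,0],60],[[0,0.3,0],[0,0.9,0],60],[[0,0.3,0],[0,0.8,0],60],[[-1,0.4,-0.25],[0,0,0],60],[[-1,0.4,-0.25],[0,0,0],60],[[-1,0.4,-0.25],[0,0,0],60],[[-1,0.4,-0.25],[0,0,0],60],[[-1,0.4,-0.25],[0,0,0],60]]' && python3 go.py 0.4915 0.2975 0.06 9.9
python3 - <<'E'
from h import *
snap('side','side1')
E
```

```text
clock: 2.77
eef_pos: [0.4894, 0.2929, 0.1463]
ee_rot: [-1.286, 1.082, -1.082]
force: [1.0, -0.6, 0.2]
finger_gap: 0.0597
clock 2.7667
eef_pos [0.4894 0.2929 0.1463]
ee_rot [-1.2862  1.082  -1.0818]
force [ 1.0303 -0.5627  0.2237]
finger_gap 0.0597
units xyz [-0.17  3.45  0.12]
turn [ 0.01 -0.01  0.  ] units after turn [-0.17  3.45  0.12]
turn [-1.000e-02  3.599e+01  1.000e-02] units after turn [ 0.17  3.45 -0.12]
j [-0.37  0.52 -0.33  1.8   0.21  0.86 -2.2 ]
```

View pics/side1.png

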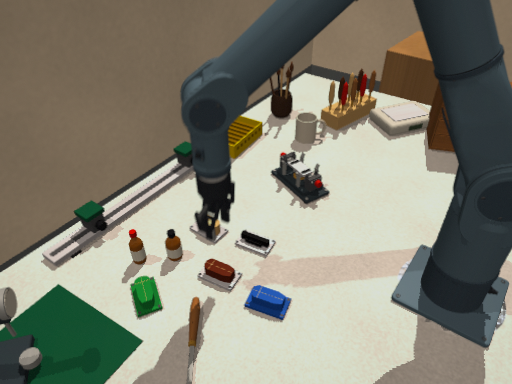

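The side view shows the gripper above the rosewood at about (212,220), with the bench otherwise undisturbed. I'll descend partway and check.

```bash
python3 -m creep '[[[0,0.6,0],[0,0,0],60],[[0,0.6,0],[0,0,0],60],[[0,0.6,0],[0,0,0],60],[[0,0.6,0],[0,0,0],60],[[0,0.6,0],[0,0,0],60],[[0,0.3,0],[0,0,0],60],[[0,0,0],[0,0,0],60],[[0,0,0],[0,0,0],60]]' && python3 go.py 0.4915 0.2975 0.038 9.9
python3 - <<'E'
from meas import *
snap('side','side2');snap('top','top2');crop('side2',170,200,270,300,6,'c5')
E
```

```text
clock: 3.48
eef_pos: [0.4901, 0.292, 0.0645]
ee_rot: [-1.286, 1.082, -1.082]
force: [0.3, 0.7, -0.4]
finger_gap: 0.0601
clock 3.4833
eef_pos [0.4901 0.292  0.0645]
ee_rot [-1.2863  1.0819 -1.0815]
force [ 0.2723  0.7236 -0.3623]
finger_gap 0.0601
units xyz [-0.21  1.06  0.09]
turn [ 0.01 -0.01  0.  ] units after turn [-0.21  1.06  0.09]
turn [-0.000e+00  3.599e+01  1.000e-02] units after turn [ 0.21  1.06 -0.09]
j [-0.4   0.63 -0.29  1.84  0.27  0.71 -2.24]
```

View pics/c5.png

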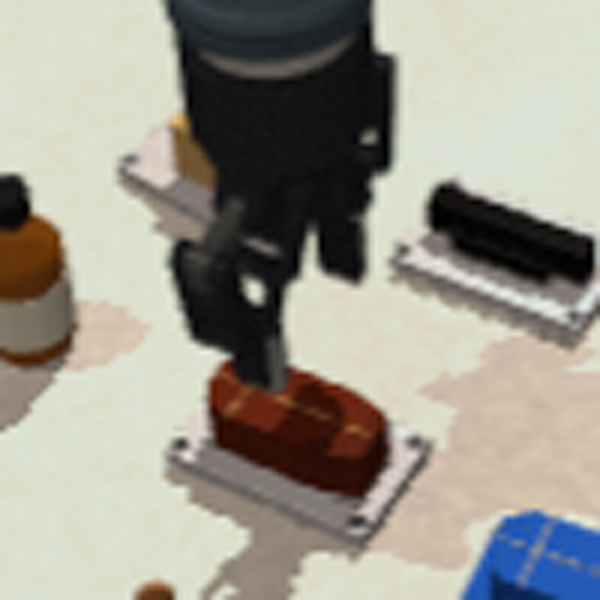

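```bash
python3 - <<'E'
from meas import *
c=load('side2'); P=cloud(c)
uv=[(170+u/6-.5,200+v/6-.5) for u,v in((265,388),(345,280),(240,380))]
for z in(.036,.042,.048): print(onplane(c,uv,z).round(4)[:,:2].tolist())
for u,v in uv: print(P[int(round(v-1)),int(round(u))].round(4))
E
```

```text
[[0.51, 0.2967], [0.5217, 0.2278], [0.5218, 0.2996]]
[[0.5063, 0.3004], [0.5179, 0.2319], [0.518, 0.3032]]
[[0.5025, 0.304], [0.5141, 0.2361], [0.5141, 0.3068]]
[0.4771 0.3273 0.0917]
[0.4921 0.2596 0.0865]
[0.4856 0.332  0.0941]
```

```bash
python3 - <<'E'
from meas import *
for t in('side2','top2'):
    c=load(t);P=cloud(c);v=c['image'].max(2)
    for nm,ylo,yhi in(('near',.315,.36),('far',.22,.285)):
        m=(v<90)&(abs(P[...,0]-.49)<.035)&(P[...,1]>ylo)&(P[...,1]<yhi)&(P[...,2]>.039)&(P[...,2]<.25)
        q=P[m]; 
        if len(q)==0: print(t,nm,0); continue
        i=np.argsort(q[:,2])[:8]; print(t,nm,len(q)); print(q[i].round(3).tolist())
c=load('side2');P=cloud(c)
for v in range(255,270): print(v,[ (int(c['image'][v,u].max()),round(float(P[v,u,2]),3),round(float(P[v,u,1]),3)) for u in range(208,220,2)])
E
```

```text
side2 near 733
[[0.476, 0.325, 0.087], [0.475, 0.319, 0.088], [0.473, 0.321, 0.089], [0.476, 0.328, 0.09], [0.474, 0.323, 0.09], [0.472, 0.326, 0.09], [0.476, 0.325, 0.09], [0.479, 0.332, 0.092]]
side2 far 222
[[0.496, 0.259, 0.083], [0.491, 0.257, 0.085], [0.497, 0.262, 0.085], [0.492, 0.26, 0.086], [0.498, 0.26, 0.087], [0.486, 0.26, 0.087], [0.487, 0.261, 0.087], [0.5, 0.262, 0.088]]
top2 near 6
[[0.466, 0.35, 0.161], [0.466, 0.353, 0.161], [0.467, 0.353, 0.179], [0.467, 0.349, 0.181], [0.47, 0.356, 0.181], [0.466, 0.355, 0.184]]
top2 far 3
[[0.511, 0.231, 0.183], [0.511, 0.228, 0.184], [0.507, 0.227, 0.19]]
255 [(19, 0.148, 0.352), (16, 0.145, 0.347), (17, 0.127, 0.333), (21, 0.129, 0.332), (40, 0.119, 0.322), (219, -0.0, 0.243)]
256 [(22, 0.142, 0.35), (19, 0.139, 0.346), (17, 0.123, 0.333), (34, 0.126, 0.332), (59, 0.113, 0.321), (209, 0.003, 0.247)]
257 [(23, 0.14, 0.351), (17, 0.137, 0.347), (17, 0.12, 0.334), (47, 0.112, 0.326), (68, 0.11, 0.321), (198, 0.001, 0.249)]
258 [(45, 0.135, 0.35), (18, 0.133, 0.346), (17, 0.115, 0.333), (39, 0.108, 0.326), (71, 0.109, 0.323), (189
[... 714 characters left out ...]
, 0.09, 0.328), (79, 0.09, 0.326), (101, 0.037, 0.291)]
265 [(104, 0.037, 0.308), (120, 0.035, 0.304), (104, 0.034, 0.3), (90, 0.082, 0.326), (96, 0.038, 0.297), (106, 0.036, 0.292)]
266 [(107, 0.036, 0.31), (119, 0.035, 0.306), (105, 0.037, 0.305), (106, 0.038, 0.302), (149, 0.036, 0.298), (105, 0.036, 0.295)]
267 [(140, 0.036, 0.313), (119, 0.037, 0.31), (104, 0.037, 0.307), (105, 0.035, 0.303), (105, 0.04, 0.303), (112, 0.036, 0.297)]
268 [(130, 0.035, 0.314), (105, 0.036, 0.312), (105, 0.037, 0.309), (105, 0.039, 0.307), (106, 0.038, 0.304), (57, 0.037, 0.301)]
269 [(87, 0.035, 0.317), (103, 0.036, 0.314), (105, 0.037, 0.312), (104, 0.037, 0.309), (105, 0.037, 0.306), (59, 0.037, 0.303)]
```

```bash
python3 - <<'E'
from meas import *
o=obs()
c=snap('side','side3');P=cloud(c);v=c['image'].max(2)
o=obs(); print(ctrl.tips_ahead, np.round(o['qvel'],4))
for nm,ylo,yhi in(('near',.315,.36),('far',.22,.285)):
        m=(v<90)&(abs(P[...,0]-.49)<.035)&(P[...,1]>ylo)&(P[...,1]<yhi)&(P[...,2]>.039)&(P[...,2]<.25)
        q=P[m]; i=np.argsort(q[:,2])[:4]; print(nm,q[i].round(3).tolist())
crop('side3',170,200,270,300,6,'c6')
# project expected tip positions
def proj(c,p):
    M=Rm(c['orientation']); d=(np.array(p)-np.array(c['origin']))@M
    K=np.array([[c['fx'],0,c['cx']],[0,c['fy'],c['cy']],[0,0,1]])
    return cv2.projectPoints(np.array([[d[0],-d[1],-d[2]]]),np.zeros(3),np.zeros(3),K,np.array(c['dist_coeffs']))[0].ravel()
print([proj(c,(.486,.324,z)) for z in(.045,.06,.085)])
E
```

```text
clock 3.5833
eef_pos [0.4907 0.2925 0.0654]
ee_rot [-1.2843  1.0811 -1.0817]
force [-0.3002 -0.3141  1.2291]
finger_gap 0.0603
clock 3.6333
eef_pos [0.4908 0.2925 0.0655]
ee_rot [-1.284   1.081  -1.0818]
force [-0.5314 -0.2763 -0.2564]
finger_gap 0.0597
0.022 [-0.0013 -0.0026  0.0003  0.0017  0.0012 -0.0008 -0.0031]
near [[0.488, 0.316, 0.039], [0.477, 0.328, 0.088], [0.475, 0.322, 0.088], [0.475, 0.327, 0.089]]
far [[0.496, 0.259, 0.083], [0.498, 0.261, 0.084], [0.489, 0.259, 0.084], [0.502, 0.263, 0.087]]
[array([213.57163928, 272.96261259]), array([213.10704928, 269.04214225]), array([212.31262102, 262.34556032])]
```

View pics/c6.png

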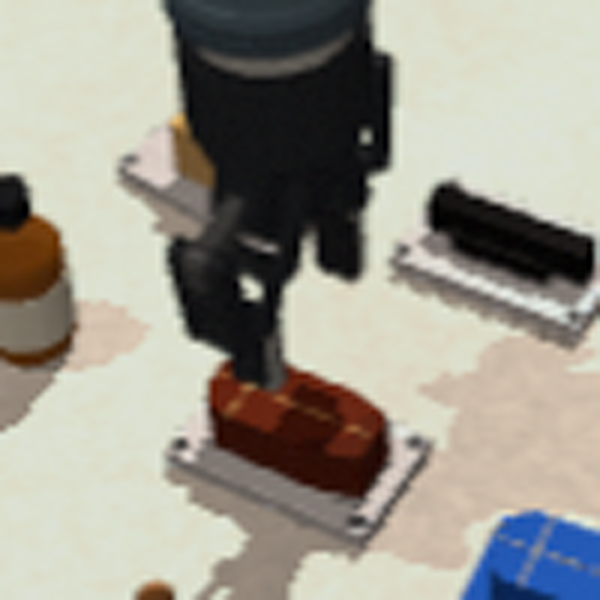

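The camera puts the fingertips at z≈0.085, at px (214,264) in the side view, and the pixels under them are wood top at z≈0.037. The reported TCP height of 0.065 would put them near 0.045, so height and picture disagree by about 4 cm. I'll go down in small, watched steps.

```bash
python3 -m creep '[[[-0.1,0,0.03],[0,0,0],60],[[-0.1,0,0.02],[0,0,0],60],[[0,0.2,0],[0,0,0],60],[[0,0.2,0],[0,0,0],60],[[0,0.2,0],[0,0,0],60],[[0,0.2,0],[0,0,0],60],[[0,0.2,0],[0,0,0],60],[[0,0,0],[0,0,0],60]]'
cat > tips.py <<'E'
import sys
from meas import *
t=sys.argv[1]
o=obs(); c=snap('side',t);P=cloud(c);v=c['image'].max(2)
cx,cy=o['eef_pos'][:2]
for nm,ylo,yhi in(('near',.021,.07),('far',-.07,-.021)):
    m=(v<90)&(abs(P[...,0]-cx)<.02)&(P[...,1]-cy>ylo)&(P[...,1]-cy<yhi)&(P[...,2]>.014)&(P[...,2]<.25)
    q=P[m]; i=np.argsort(q[:,2])[:6]; print(nm,q[i].round(3).tolist())
crop(t,170,200,270,300,6,t+'c')
E
python3 tips.py side4
```

```text
clock: 4.3
eef_pos: [0.4897, 0.2966, 0.0382]
ee_rot: [-1.288, 1.082, -1.081]
force: [0.4, 0.4, 0.7]
finger_gap: 0.0598
clock 4.3
eef_pos [0.4897 0.2966 0.0382]
ee_rot [-1.2878  1.0824 -1.0814]
force [0.3778 0.3798 0.6931]
finger_gap 0.0598
near [[0.503, 0.318, 0.015], [0.506, 0.318, 0.016], [0.508, 0.32, 0.021], [0.509, 0.318, 0.023], [0.505, 0.318, 0.026], [0.509, 0.318, 0.027]]
far [[0.498, 0.267, 0.059], [0.489, 0.265, 0.06], [0.494, 0.264, 0.06], [0.487, 0.264, 0.06], [0.502, 0.266, 0.06], [0.5, 0.265, 0.06]]
```

View pics/side4c.png

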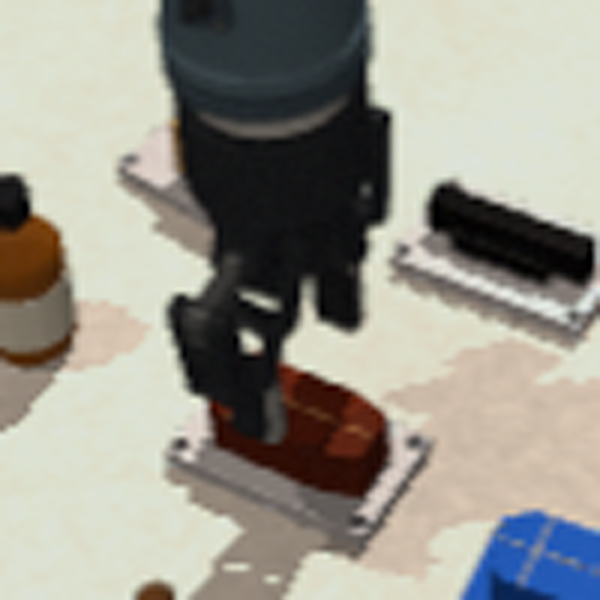

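The tips are at z≈0.060, as far as the arm was lowered, so in fact they sit about 21 mm above the reported TCP. I'll keep lowering by the camera.

```bash
python3 -m creep '[[[-0.03,0.2,0.05],[0,0,0],60],[[0,0.2,0],[0,0,0],60],[[0,0.2,0],[0,0,0],60],[[0,0.2,0],[0,0,0],60],[[0,0.2,0],[0,0,0],60],[[0,0.2,0],[0,0,0],60],[[0,0,0],[0,0,0],60],[[0,0,0],[0,0,0],60]]'
python3 tips.py side5
```

```text
clock: 5.02
eef_pos: [0.4914, 0.2981, 0.0092]
ee_rot: [-1.286, 1.082, -1.081]
force: [-0.1, -0.1, -0.3]
finger_gap: 0.0602
clock 5.0167
eef_pos [0.4914 0.2981 0.0092]
ee_rot [-1.2864  1.0819 -1.0815]
force [-0.1461 -0.0585 -0.2819]
finger_gap 0.0602
near [[0.48, 0.331, 0.029], [0.491, 0.338, 0.032], [0.48, 0.331, 0.033], [0.476, 0.332, 0.033], [0.474, 0.329, 0.035], [0.478, 0.336, 0.036]]
far [[0.49, 0.264, 0.027], [0.504, 0.267, 0.029], [0.497, 0.267, 0.03], [0.494, 0.266, 0.03], [0.489, 0.264, 0.032], [0.491, 0.266, 0.032]]
```

View pics/side5c.png

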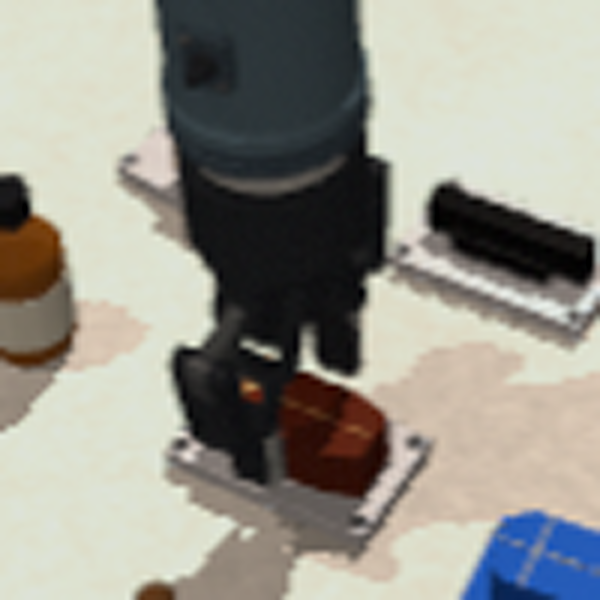

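The fingers now straddle the wood with the tips at z≈0.029. I'll lower another 10 mm and close.

```bash
python3 -m creep '[[[0,0.2,0],[0,0,0],60],[[0,0.2,0],[0,0,0],60],[[0,0,0],[0,0,0],60],[[0,0,0],[0,0,0],42],[[0,0,0],[0,0,0],42],[[0,0,0],[0,0,0],30],[[0,0,0],[0,0,0],30],[[0,0,0],[0,0,0],30]]' 100
python3 tips.py side6; python3 go.py 0.4915 0.2975 0.10 9.9
```

```text
clock: 5.73
eef_pos: [0.4919, 0.2984, 0.0001]
ee_rot: [-1.285, 1.081, -1.082]
force: [-1.4, 0.1, 6.1]
finger_gap: 0.0345
clock 5.7333
eef_pos [4.919e-01 2.984e-01 1.000e-04]
ee_rot [-1.285   1.0814 -1.0817]
force [-1.3867  0.0965  6.0531]
finger_gap 0.0345
near [[0.48, 0.32, 0.018], [0.484, 0.324, 0.019], [0.48, 0.324, 0.022], [0.488, 0.327, 0.023], [0.49, 0.325, 0.023], [0.481, 0.323, 0.024]]
far [[0.485, 0.273, 0.035], [0.487, 0.275, 0.035], [0.484, 0.277, 0.043], [0.486, 0.275, 0.044], [0.49, 0.274, 0.049], [0.485, 0.276, 0.05]]
clock 5.7833
eef_pos [4.919e-01 2.985e-01 1.000e-04]
ee_rot [-1.2849  1.0815 -1.0817]
force [-2.5499  0.4106  5.9815]
finger_gap 0.0345
units xyz [ 0.03 -4.   -0.02]
turn [-0.01 -0.01 -0.  ] units after turn [ 0.04 -4.   -0.02]
turn [ 1.000e-02  3.599e+01 -1.000e-02] units after turn [-0.04 -4.    0.02]
j [-0.43  0.74 -0.25  1.84  0.31  0.6  -2.28]
```

View pics/side6c.png

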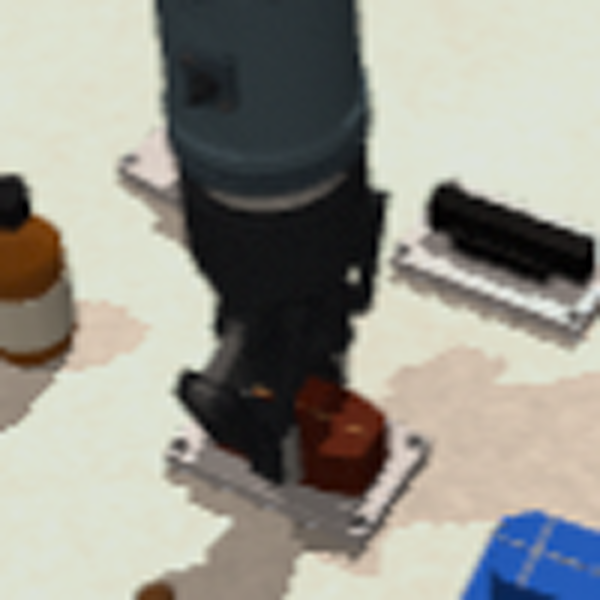

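```bash
python3 -m creep '[[[0,-0.3,0],[0,0,0],30],[[0,-0.6,0],[0,0,0],30],[[0,-0.8,0],[0,0,0],30],[[0,-0.8,0],[0,0,0],30],[[0,-0.9,0],[0,0,0],30],[[0,-0.9,0],[0,0,0],30],[[0,-0.9,0],[0,0,0],30],[[0,0,0],[0,0,0],30]]'
python3 tips.py side7; python3 go.py 0.529 -0.159 0.13 -21.4
```

```text
clock: 6.45
eef_pos: [0.4938, 0.2997, 0.1339]
ee_rot: [-1.279, 1.079, -1.082]
force: [2.0, 1.0, -2.6]
finger_gap: 0.0343
clock 6.45
eef_pos [0.4938 0.2997 0.1339]
ee_rot [-1.2789  1.0789 -1.0823]
force [ 2.0185  0.9889 -2.6307]
finger_gap 0.0343
near [[0.486, 0.321, 0.147], [0.483, 0.321, 0.149], [0.508, 0.321, 0.151], [0.482, 0.321, 0.153], [0.486, 0.327, 0.155], [0.481, 0.325, 0.157]]
far [[0.484, 0.277, 0.169], [0.486, 0.275, 0.169], [0.486, 0.278, 0.172], [0.487, 0.277, 0.174], [0.489, 0.278, 0.177], [0.485, 0.279, 0.179]]
clock 6.5
eef_pos [0.4929 0.299  0.1317]
ee_rot [-1.2814  1.0799 -1.0821]
force [ 0.1324  0.3582 -2.867 ]
finger_gap 0.0345
units xyz [18.3   0.03 -1.71]
turn [-0.04  6.25 -0.03] units after turn [16.53  0.07  8.03]
turn [ -0.04 -29.75   0.05] units after turn [-16.53   0.07  -8.03]
j [-0.38  0.54 -0.32  1.8   0.22  0.83 -2.21]
```

View pics/side7.png

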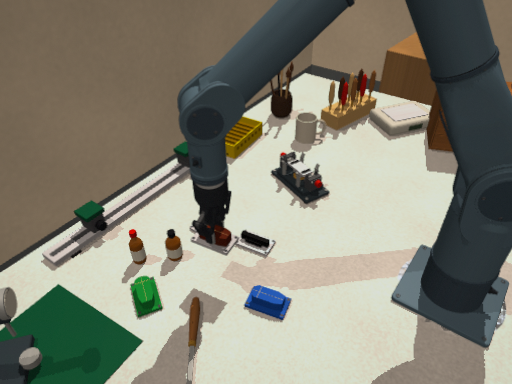

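The pallet is held level and raised, at about (215,235) in the side view. Next I turn and carry it to the holder.

```bash
python3 -m creep '[[[0.5,0,0.3],[0,0.5,0],30],[[0.8,0,0.5],[0,0.8,0],30],[[0.9,0,0.5],[0,0.9,0],30],[[0.9,0,0.5],[0,0.9,0],30],[[0.9,0,0.5],[0,0.9,0],30],[[0.9,0,0.5],[0,0.9,0],30],[[0.9,0,0.5],[0,0.8,0],30],[[0.9,0,0.5],[0,0.55,0],30]]'
python3 go.py 0.529 -0.159 0.13 -21.4
```

```text
clock: 7.17
eef_pos: [0.5722, 0.1217, 0.128]
ee_rot: [-1.006, 1.485, -1.487]
force: [-0.3, 0.3, -1.6]
finger_gap: 0.0343
clock 7.1667
eef_pos [0.5722 0.1217 0.128 ]
ee_rot [-1.0058  1.4855 -1.4868]
force [-0.2854  0.3035 -1.6434]
finger_gap 0.0343
units xyz [11.06 -0.05  2.59]
turn [ 0.01 -0.11  0.03] units after turn [11.08 -0.08  2.49]
turn [-5.000e-02  3.589e+01  2.000e-02] units after turn [-11.08  -0.08  -2.49]
j [-0.17  0.55 -0.16  1.78  0.12  0.83 -2.34]
```

```bash
python3 -m creep '[[[0.9,0,0.3],[0,0,0],30],[[0.9,0,0.3],[0,0,0],30],[[0.9,0,0.3],[0,0,0],30],[[0.9,0,0.3],[0,0,0],30],[[0.9,0,0.3],[0,0,0],30],[[0.9,0,0.3],[0,0,0],30],[[0.9,0,0.3],[0,0,0],30],[[0.9,0,0.3],[0,0,0],30]]' && python3 -m creep '[[[0.8,0,0],[0,0,0],30],[[0.8,0,0],[0,0,0],30],[[0.6,0,0],[0,0,0],30],[[0.5,0,0],[0,0,0],30],[[0.3,0,0],[0,0,0],30],[[0,0,0],[0,0,0],30],[[0,0,0],[0,0,0],30],[[0,0,0],[0,0,0],30]]'
python3 go.py 0.529 -0.159 0.13 -21.4
python3 - <<'E'
from meas import *
snap('side','side8');crop('side8',240,100,360,220,5,'c8'); snap('top','top8');crop('top8',260,160,340,240,6,'c8t')
E
```

```text
clock: 7.83
eef_pos: [0.5606, -0.0675, 0.1281]
ee_rot: [-1.008, 1.484, -1.483]
force: [0.7, 0.2, -2.4]
finger_gap: 0.0344
clock: 8.5
eef_pos: [0.5348, -0.132, 0.1294]
ee_rot: [-1.009, 1.479, -1.478]
force: [0.3, 0.3, -2.4]
finger_gap: 0.0342
clock 8.5
eef_pos [ 0.5348 -0.132   0.1294]
ee_rot [-1.0087  1.4785 -1.4776]
force [ 0.2771  0.2507 -2.4152]
finger_gap 0.0342
units xyz [ 1.09 -0.02  0.18]
turn [ 0.    0.01 -0.01] units after turn [ 1.09 -0.02  0.18]
turn [-1.000e-02 -3.599e+01 -0.000e+00] units after turn [-1.09 -0.02 -0.18]
j [ 0.27  0.49 -0.14  1.87  0.09  0.79 -1.86]
```

View pics/c8.png

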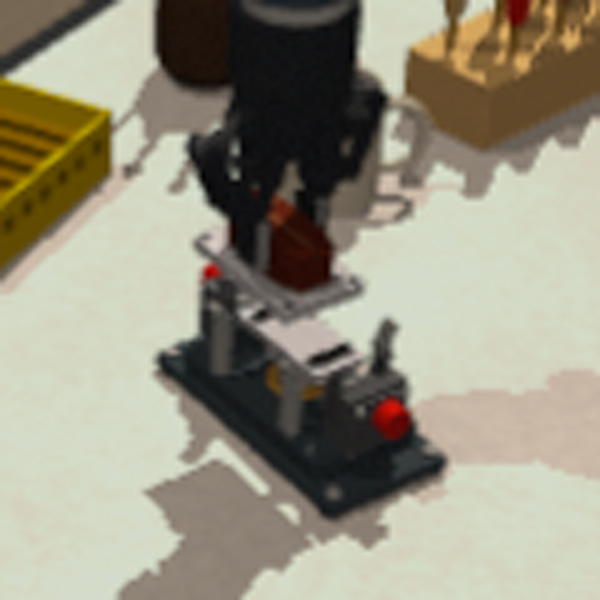

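View pics/c8t.png

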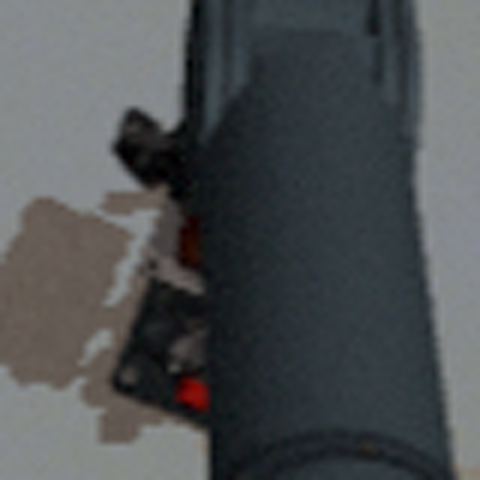

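The pallet hangs level above the holder, about 27 mm short across it. I'll correct that and measure pallet against holder in the same side view.

```bash
python3 -m creep '[[[0.4,0,0.09],[0,0,0],30],[[0.4,0,0.09],[0,0,0],30],[[0.29,0,0],[0,0,0],30],[[0,0,0],[0,0,0],30],[[0,0,0],[0,0,0],30],[[0,0,0],[0,0,0],30],[[0,0,0],[0,0,0],30],[[0,0,0],[0,0,0],30]]'
python3 go.py 0.529 -0.159 0.13 -21.4
python3 - <<'E'
from meas import *
c=snap('side','side9');crop('side9',260,130,340,210,7,'c9')
P=cloud(c);z=P[...,2]
m=np.zeros(z.shape,bool);m[130:210,260:340]=1
v=c['image'].max(2);s=np.ptp(c['image'].astype(int),axis=2)
mm=m&(z>.134)&(z<.146)&(s<45)&(abs(P[...,0]-.529)<.08)&(abs(P[...,1]+.159)<.06)
q=P[mm];print(len(q),q.mean(0),cv2.minAreaRect(q[:,:2].astype(np.float32)*1000))
a=np.radians(-21.4);e=np.array([np.cos(a),np.sin(a)]);f=np.array([-e[1],e[0]])
d=q[:,:2]-[.529,-.159];print('along',np.percentile(d@e,[1,99]),'across',np.percentile(d@f,[1,99]), 'zvs along',np.polyfit(d@e,q[:,2],1),np.polyfit(d@f,q[:,2],1))
E
```

```text
clock: 9.27
eef_pos: [0.5288, -0.1595, 0.1296]
ee_rot: [-1.009, 1.478, -1.478]
force: [-0.7, 0.0, -2.7]
finger_gap: 0.0345
clock 9.2667
eef_pos [ 0.5288 -0.1595  0.1296]
ee_rot [-1.009   1.4783 -1.478 ]
force [-0.6657  0.0199 -2.6563]
finger_gap 0.0345
units xyz [-0.02 -0.02 -0.  ]
turn [ 0.    0.01 -0.  ] units after turn [-0.02 -0.02 -0.  ]
turn [-1.000e-02 -3.599e+01 -0.000e+00] units after turn [ 0.02 -0.02  0.  ]
j [ 0.32  0.49 -0.13  1.87  0.09  0.79 -1.81]
196 [ 0.51705816 -0.14420808  0.1392286 ] ((529.2471923828125, -159.33294677734375), (60.406158447265625, 105.26873016357422), 70.28787231445312)
along [-0.05176415  0.04941205] across [-0.03082774  0.02844444] zvs along [-0.00233463  0.13919004] [0.00073472 0.13922169]
```

View pics/c9.png

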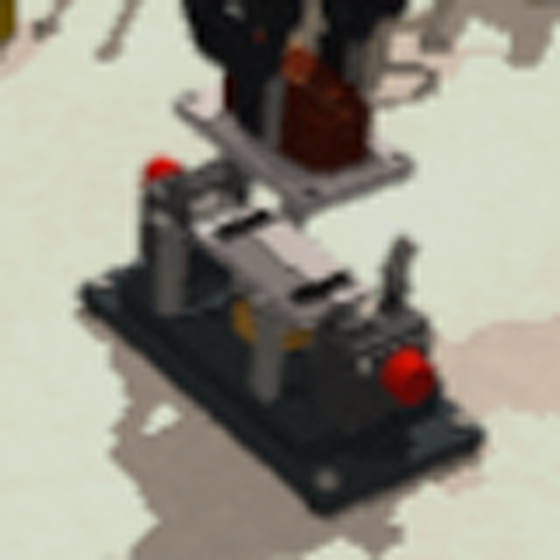

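In this view the pallet is centred to within about 1 mm on (0.529, -0.159), level, with its underside at z≈0.129. I'll lower it into the mouth.

```bash
python3 -m creep '[[[0,0.3,0],[0,0,0],30],[[0,0.3,0],[0,0,0],30],[[0,0.3,0],[0,0,0],30],[[0,0.3,0],[0,0,0],30],[[0,0.3,0],[0,0,0],30],[[0,0.3,0],[0,0,0],30],[[0,0.2,0],[0,0,0],30],[[0,0,0],[0,0,0],30]]'
python3 -m creep '[[[0,0.1,0],[0,0,0],30],[[0,0.1,0],[0,0,0],30],[[0,0.1,0],[0,0,0],30],[[0,0,0],[0,0,0],30],[[0,0,0],[0,0,0],30],[[0,0,0],[0,0,0],30],[[0,0,0],[0,0,0],30],[[0,0,0],[0,0,0],30]]'
python3 - <<'E'
from meas import *
obs();c=snap('side','side10');crop('side10',260,130,340,210,7,'c10')
E
```

```text
clock: 9.98
eef_pos: [0.5278, -0.1599, 0.0782]
ee_rot: [-1.01, 1.481, -1.478]
force: [-0.5, -0.2, -3.2]
finger_gap: 0.0343
clock: 10.65
eef_pos: [0.5295, -0.1598, 0.0733]
ee_rot: [-1.008, 1.477, -1.479]
force: [-2.6, 2.1, 6.4]
finger_gap: 0.0339
clock 10.65
eef_pos [ 0.5295 -0.1598  0.0733]
ee_rot [-1.0077  1.4771 -1.4791]
force [-2.5681  2.0978  6.3675]
finger_gap 0.0339
```

View pics/c10.png

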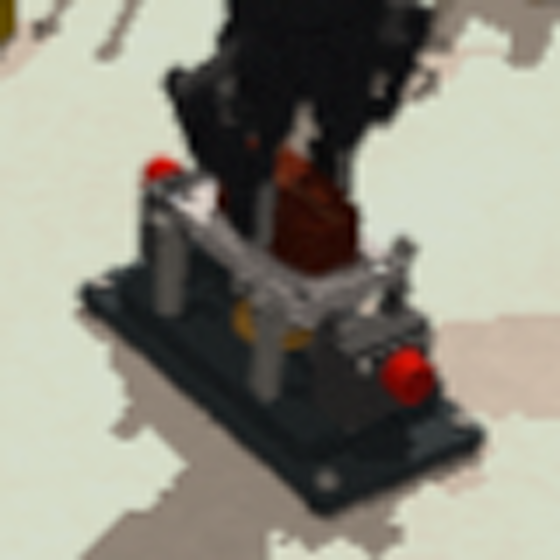

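```bash
python3 -m creep '[[[0,0,-0.05],[0,0,0],30],[[0,0.1,0],[0,0,0],30],[[0,0.1,0],[0,0,0],30],[[0,0.1,0],[0,0,0],30],[[0,0,0],[0,0,0],30],[[0,0,0],[0,0,0],30],[[0,0,0],[0,0,0],30],[[0,0,0],[0,0,0],30]]'
python3 - <<'E'
from meas import *
obs();c=snap('side','side11');crop('side11',260,130,340,210,7,'c11')
E
```

```text
clock: 11.37
eef_pos: [0.5295, -0.1589, 0.0659]
ee_rot: [-1.006, 1.475, -1.479]
force: [1.1, 2.1, 5.6]
finger_gap: 0.0343
clock 11.3667
eef_pos [ 0.5295 -0.1589  0.0659]
ee_rot [-1.0063  1.4753 -1.4788]
force [1.1372 2.1279 5.6112]
finger_gap 0.0343
```

View pics/c11.png

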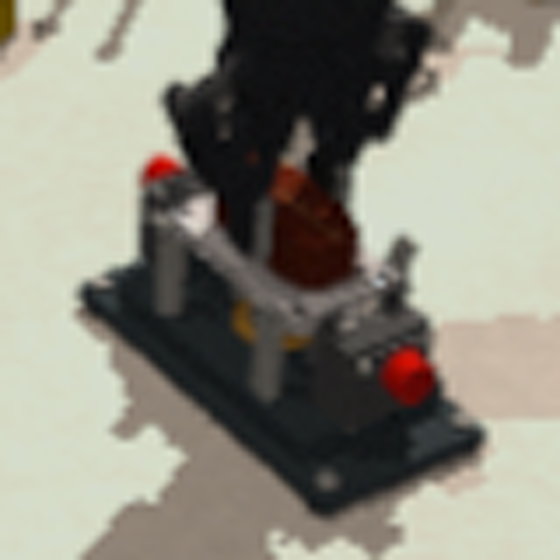

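The pallet is inside the guides and riding the platform down against about 8 N. I'll continue pressing.

```bash
python3 -m creep '[[[0,0.15,0],[0,0,0],30],[[0,0.15,0],[0,0,0],30],[[0,0.15,0],[0,0,0],30],[[0,0.15,0],[0,0,0],30],[[0,0.15,0],[0,0,0],30],[[0,0,0],[0,0,0],30],[[0,0,0],[0,0,0],30],[[0,0,0],[0,0,0],30]]'
python3 -m creep '[[[0,0.1,0],[0,0,0],30],[[0,0.1,0],[0,0,0],30],[[0,0.1,0],[0,0,0],30],[[0,0,0],[0,0,0],30],[[0,0,0],[0,0,0],30],[[0,0,0],[0,0,0],30],[[0,0,0],[0,0,0],30],[[0,0,0],[0,0,0],30]]'
python3 - <<'E'
from meas import *
obs();c=snap('side','side12');crop('side12',260,130,340,210,7,'c12')
E
```

```text
clock: 12.08
eef_pos: [0.5297, -0.159, 0.047]
ee_rot: [-1.006, 1.475, -1.479]
force: [2.4, 1.9, 6.5]
finger_gap: 0.034
clock: 12.75
eef_pos: [0.5298, -0.1591, 0.04]
ee_rot: [-1.006, 1.475, -1.479]
force: [1.4, 3.0, 9.5]
finger_gap: 0.0344
clock 12.75
eef_pos [ 0.5298 -0.1591  0.04  ]
ee_rot [-1.0061  1.4751 -1.4791]
force [1.4288 2.9873 9.455 ]
finger_gap 0.0344
```

View pics/c12.png

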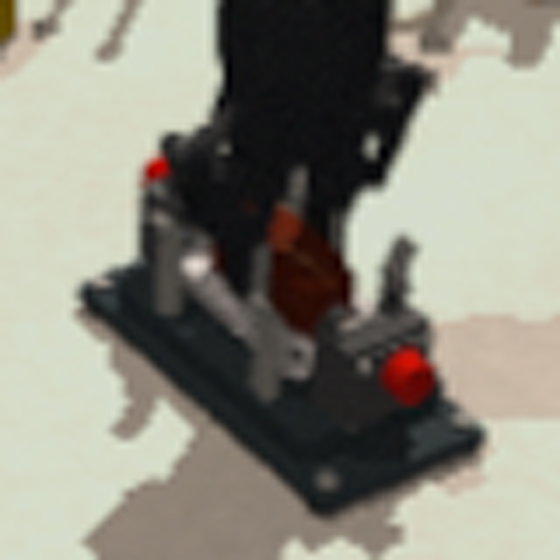

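```bash
python3 -m creep '[[[0,0.08,0],[0,0,0],30],[[0,0.08,0],[0,0,0],30],[[0,0,0],[0,0,0],30],[[0,0,0],[0,0,0],30],[[0,0,0],[0,0,0],30],[[0,0,0],[0,0,0],30],[[0,0,0],[0,0,0],30],[[0,0,0],[0,0,0],30]]'
python3 - <<'E'
from meas import *
obs();c=snap('side','side13');crop('side13',260,130,340,210,7,'c13')
for t in('side0','side9','side12','side13'):
    c=load(t);h,s,v=cv2.split(cv2.cvtColor(c['image'],cv2.COLOR_RGB2HSV)); m=((h<8)|(h>172))&(s>170)&(v>90); m[:145]=0;m[200:]=0;m[:,:270]=0;m[:,330:]=0
    n,l,st,ce=cv2.connectedComponentsWithStats(m.astype(np.uint8)); print(t,[(st[i,4],ce[i].round(1)) for i in range(1,n)])
E
```

```text
clock: 13.47
eef_pos: [0.5298, -0.1591, 0.0397]
ee_rot: [-1.006, 1.475, -1.48]
force: [-12.2, 4.7, 52.5]
finger_gap: 0.0343
clock 13.4667
eef_pos [ 0.5298 -0.1591  0.0397]
ee_rot [-1.0064  1.4751 -1.4797]
force [-12.2226   4.7192  52.5397]
finger_gap 0.0343
side0 [(np.int32(8), array([282.5, 153.8])), (np.int32(33), array([317.4, 182.7]))]
side9 [(np.int32(8), array([282.5, 153.8])), (np.int32(36), array([317.6, 182.9]))]
side12 [(np.int32(6), array([282. , 153.8])), (np.int32(7), array([300.4, 161.7])), (np.int32(36), array([317.6, 182.9]))]
side13 [(np.int32(6), array([282. , 153.8])), (np.int32(8), array([300.2, 161.9])), (np.int32(36), array([317.6, 182.9]))]
```

View pics/c13.png

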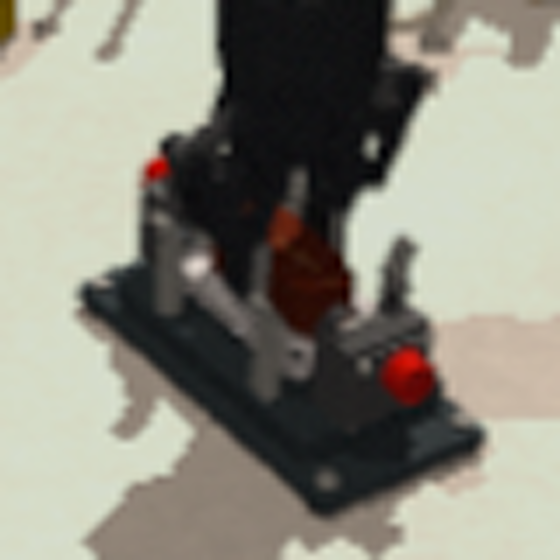

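Pressing hard against the lower stop gives 52 N at the wrist, which is more than needed. I'll ease off but stay near the stop and look at the bolts.

```bash
python3 -m creep '[[[0,-0.05,0],[0,0,0],30],[[0,-0.05,0],[0,0,0],30],[[0,0,0],[0,0,0],30],[[0,0,0],[0,0,0],30],[[0,0,0],[0,0,0],30],[[0,0,0],[0,0,0],30],[[0,0,0],[0,0,0],30],[[0,0,0],[0,0,0],30]]'
python3 - <<'E'
from meas import *
obs();c=snap('side','side14');crop('side14',270,140,335,205,9,'c14');P=cloud(c)
a=np.radians(-21.4);e=np.array([np.cos(a),np.sin(a)]);f=np.array([-e[1],e[0]])
for t in('side9','side14'):
    c=load(t);P=cloud(c);d=P[...,:2]-[.529,-.159];al=d@e;ac=d@f
    for nm,m in(('pallet',(abs(al)<.05)&(abs(ac)<.03)&(ac>.019)),('bolt_b',(al<-.04)&(al>-.075)&(abs(ac)<.012)),('bolt_a',(al>.04)&(al<.075)&(abs(ac)<.012))):
        m=m&(P[...,2]>.03)&(P[...,2]<.12); q=np.c_[al[m]*1000,ac[m]*1000,P[m][:,2]*1000]
        print(t,nm,len(q)); 
        if nm!='pallet': print(q[np.argsort(q[:,0])].round(0).astype(int).tolist()[:45])
        else: print(np.histogram(q[:,2],bins=10))
E
```

```text
clock: 14.18
eef_pos: [0.5299, -0.1591, 0.0399]
ee_rot: [-1.006, 1.475, -1.48]
force: [-4.5, 2.9, 25.2]
finger_gap: 0.0344
clock 14.1833
eef_pos [ 0.5299 -0.1591  0.0399]
ee_rot [-1.0057  1.4752 -1.4796]
force [-4.5485  2.8564 25.2275]
finger_gap 0.0344
side9 pallet 53
(array([30,  4,  0,  0,  0,  0,  0,  0,  7, 12]), array([30.00602772, 34.30581195, 38.60559618, 42.90538041, 47.20516464,
       51.50494887, 55.80473311, 60.10451734, 64.40430157, 68.7040858 ,
       73.00387003]))
side9 bolt_b 29
[[-75, -10, 74], [-72, 4, 75], [-72, -4, 71], [-71, -9, 72], [-70, -1, 75], [-70, 2, 76], [-69, 5, 73], [-69, -11, 74], [-68, -7, 71], [-68, 8, 73], [-67, -12, 76], [-66, -5, 75], [-66, 11, 73], [-66, 3, 74], [-64, 5, 74], [-58, -4, 70], [-57, 8, 70], [-56, 2, 68], [-55, -10, 66], [-55, -3, 68], [-46, -1, 75], [-45, -10, 75], [-45, 10, 71], [-44, 5, 69], [-43, -8, 67], [-42, -5, 67], [-41, 10, 69], [-40, 6, 63], [-40, 2, 69]]
side9 bolt_a 64
[[40, 8, 30], [40, 6, 70], [40, 1, 68], [41, -5, 33], [42, 2, 31], [42, -2, 33], [44, 9, 33], [45, 4, 30], [45, 0, 32], [46, -4, 34], [47, 3, 33], [47, 
[... 462 characters left out ...]

side14 pallet 171
(array([34, 29, 32,  7, 11, 16,  5,  9, 13, 15]), array([ 30.00965805,  38.92310844,  47.83655883,  56.75000922,
        65.6634596 ,  74.57690999,  83.49036038,  92.40381077,
       101.31726116, 110.23071154, 119.14416193]))
side14 bolt_b 20
[[-75, -2, 73], [-73, -3, 76], [-72, -8, 73], [-71, 11, 72], [-70, 6, 74], [-69, -11, 74], [-69, 9, 74], [-68, -3, 73], [-68, -7, 75], [-68, 5, 76], [-67, -5, 75], [-66, -1, 72], [-64, 5, 74], [-58, -11, 75], [-58, -8, 68], [-57, 7, 70], [-55, -2, 69], [-55, 2, 67], [-41, -8, 78], [-40, -5, 78]]
side14 bolt_a 9
[[43, 11, 50], [43, 11, 58], [48, 12, 52], [48, 7, 50], [49, 11, 55], [53, 8, 56], [54, 11, 48], [55, 11, 60], [55, 11, 56]]
```

View pics/c14.png

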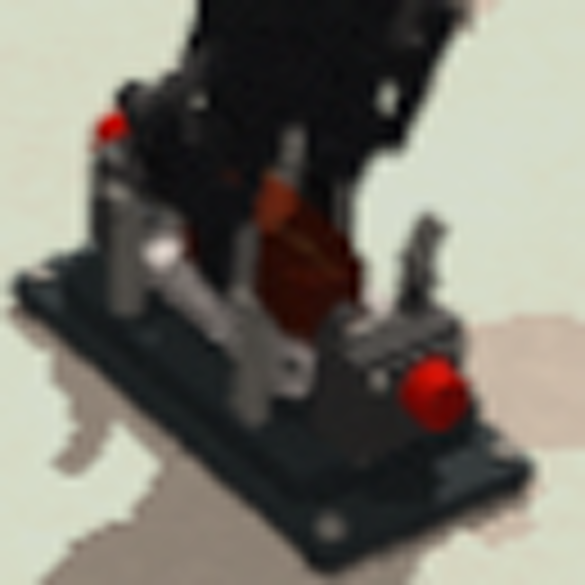

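Both knobs are back at their home pixels, (282,154) and (317.6,183), with the far one partly hidden by the gripper. Pallet and platform are on the stop at 25 N. I'll ease the load and open.

```bash
python3 -m creep '[[[0,-0.05,0],[0,0,0],30],[[0,-0.05,0],[0,0,0],30],[[0,0,0],[0,0,0],30],[[0,0,0],[0,0,0],30],[[0,0,0],[0,0,0],45],[[0,0,0],[0,0,0],60],[[0,0,0],[0,0,0],60],[[0,0,0],[0,0,0],60]]'
python3 - <<'E'
from meas import *
obs();c=snap('side','side15');crop('side15',270,140,335,205,9,'c15')
E
```

```text
clock: 14.9
eef_pos: [0.5272, -0.1598, 0.0392]
ee_rot: [-1.009, 1.479, -1.479]
force: [0.2, 0.6, -0.2]
finger_gap: 0.0597
clock 14.9
eef_pos [ 0.5272 -0.1598  0.0392]
ee_rot [-1.009   1.4792 -1.479 ]
force [ 0.2395  0.5954 -0.2083]
finger_gap 0.0597
```

View pics/c15.png

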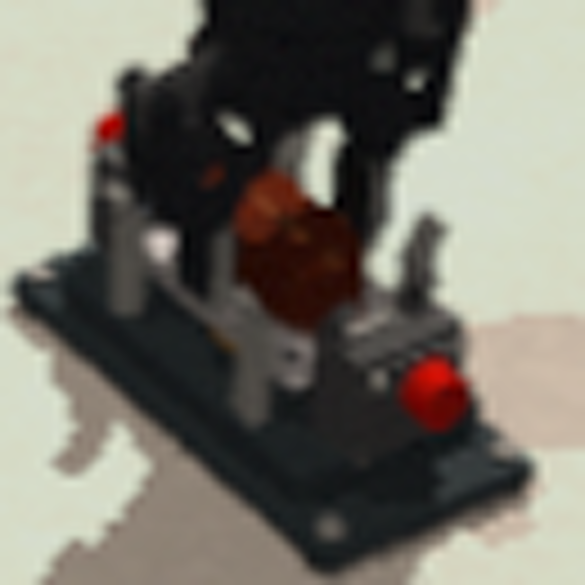

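The fingers are open and touching nothing (about 0 N), and the pallet has stayed down. I'll rise straight up.

```bash
python3 -m creep '[[[0,-0.2,0],[0,0,0],60],[[0,-0.4,0],[0,0,0],60],[[0,-0.6,0],[0,0,0],60],[[0,-0.8,0],[0,0,0],60],[[0,-1,0],[0,0,0],60],[[0,-1,0],[0,0,0],60],[[0,-1,0],[0,0,0],60],[[0,-1,0],[0,0,0],60]]'
python3 -m creep '[[[-1,0,0],[0,0,0],60],[[-1,0,0],[0,0,0],60],[[-1,0,0],[0,0,0],60],[[-1,0,0],[0,0,0],60],[[-1,0,0],[0,0,0],60],[[-1,0,0],[0,0,0],60],[[-1,0,0],[0,0,0],60],[[-0.5,0,0],[0,0,0],60]]'
python3 - <<'E'
from meas import *
obs();c=snap('side','side16');crop('side16',260,130,340,210,7,'c16');c=snap('top','top16');crop('top16',265,165,340,240,7,'c16t')
a=np.radians(-21.4);e=np.array([np.cos(a),np.sin(a)]);f=np.array([-e[1],e[0]])
for t in('side16','top16'):
    c=load(t);P=cloud(c);d=P[...,:2]-[.529,-.159];al=d@e;ac=d@f
    m=(abs(al)<.047)&(abs(ac)<.028)&(abs(ac)>.02)&(abs(abs(al)-.038)>.008)&(P[...,2]>.03)&(P[...,2]<.09);q=P[m][:,2];print(t,'pallet z',len(q),np.percentile(q,[10,50,90]))
    A=np.c_[al[m],ac[m],np.ones(m.sum())];g=abs(q-np.median(q))<.006;print('tilt',np.linalg.lstsq(A[g],q[g],rcond=None)[0])
    m=(abs(al)<.02)&(abs(ac)<.014)&(P[...,2]>.03);print('wood top z',np.median(P[m][:,2]))
    h,s,v=cv2.split(cv2.cvtColor(c['image'],cv2.COLOR_RGB2HSV)); m=((h<8)|(h>172))&(s>170)&(v>90)&(abs(al)<.13)&(abs(ac)<.05)&(P[...,2]>.02)
    n,l,st,ce=cv2.connectedComponentsWithStats(m.astype(np.uint8)); print([(st[i,4],ce[i].round(1)) for i in range(1,n)])
E
```

```text
clock: 15.62
eef_pos: [0.5274, -0.1596, 0.1915]
ee_rot: [-1.008, 1.478, -1.479]
force: [0.4, -1.6, -0.1]
finger_gap: 0.0599
clock: 16.28
eef_pos: [0.5967, 0.0189, 0.1904]
ee_rot: [-1.009, 1.476, -1.475]
force: [0.3, 0.6, 0.2]
finger_gap: 0.0599
clock 16.2833
eef_pos [0.5967 0.0189 0.1904]
ee_rot [-1.0085  1.4764 -1.475 ]
force [0.3476 0.5615 0.1563]
finger_gap 0.0599
side16 pallet z 55 [0.03140879 0.05071638 0.05624513]
tilt [-0.02589689 -0.86118225  0.07377467]
wood top z 0.08002593084880083
[(np.int32(8), array([282.5, 153.8])), (np.int32(4), array([291.8, 159.2])), (np.int32(1), array([296., 158.])), (np.int32(71), array([301.2, 164.2])), (np.int32(33), array([317.8, 182.8]))]
top16 pallet z 79 [0.04996387 0.05412454 0.06096967]
tilt [-0.00829021 -0.01204075  0.05387191]
wood top z 0.07955307890905183
[(np.int32(14), array([311.6, 175.3]))]
```

View pics/c16.png

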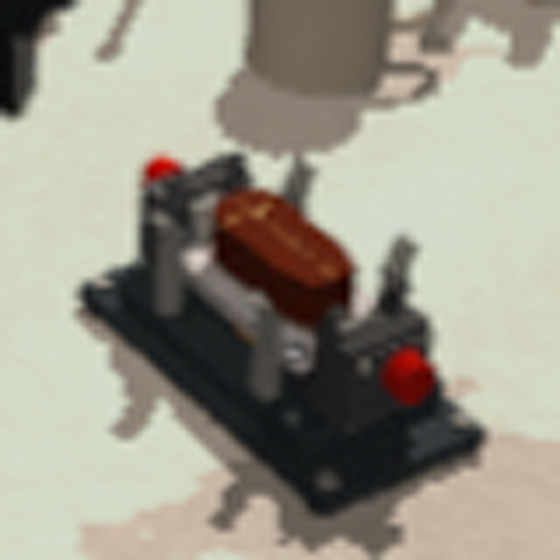

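View pics/c16t.png

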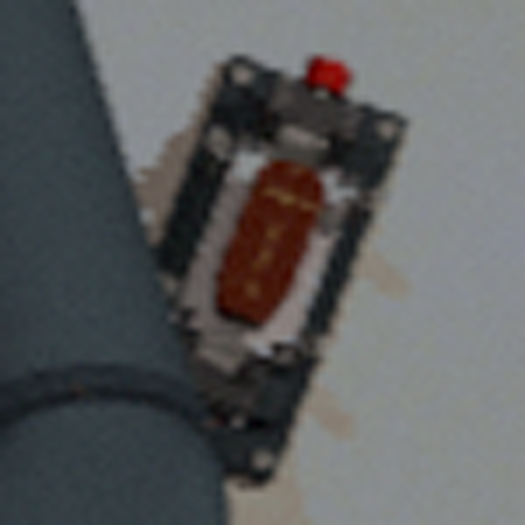

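View pics/side16.png

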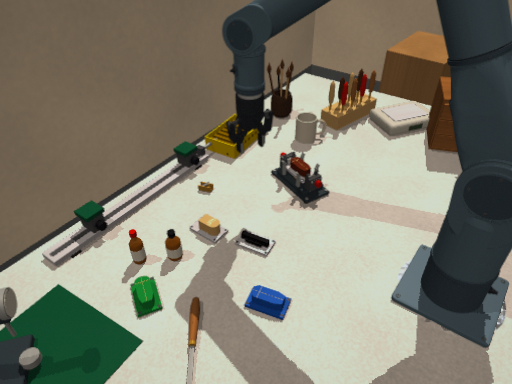

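The wood top is at z≈0.080, so the pallet's underside is at 0.044 and the lift is 0.026, which is where the bolts should hold it. In the top view the block sits centred, with a bolt over each end. Both knobs are at their home pixels in the side view, and the other items look unmoved. I'm handing in.

```bash
python3 -c "
from workcell import ctrl
ctrl.sign_off()"
```

```text
the job is handed in; nothing more can be done
```

The rosewood pallet is on the holder's platform, pressed down and kept down by both spring bolts. I handed the job in at about 16.4 s of the 42 s allowed. I gripped the block across its 36 mm and set it in within about 1 mm of the holder's centre. Then I pressed it to the lower stop, held it there for over a second, let go, and moved the arm clear.

**Last checks:**
- **Height:** the wood top is at z≈0.080 in both views, so the platform is about 26 mm down, the latched height. The pallet is level lengthwise to within about 0.5° in the top view.
- **Bolts:** a bolt shows over each end of the pallet in the top view. In the side view both knobs are back at their home positions.
- **Surroundings:** the other pallets and things on the bench look unmoved by eye, and the force on the tool was about 0.

**What disagreed or was less clean:**
- **Fingertip height:** the camera showed the fingertips about 2 cm above the reported tool point, although they should be 22 mm ahead of it. I set the grasp height by the camera.
- **Pressing force:** it briefly reached 52 N at the wrist on the stop, and I then eased it to 25 N. That is within the wrist limit of 120 N. The load went through the gripped block, so I don't expect it to count against the 40 N limit for the arm and gripper body.
- **Tilt fit:** the side-view tilt fit was unusable because it picked up holder parts, so the level check rests on the top view.
- **Hidden knob:** the arm hid the -x knob in the last top view, so that knob was checked from the side only.

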